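# Check two hand levers for clearance from their bars

## Robot

A 7-joint arm with a two-finger parallel gripper is mounted at the origin on the work surface. World frame = base frame: x ahead of the robot, y to its left, z up, the work surface at z = 0. Lengths are in m, angles in rad, forces in N, time in s.
With the tool pointing down it reaches from about 0.4 to 0.85 m from the base axis. Payload 10.4 kg.
Tool frame: the origin (TCP) lies on the centre line of the jaws, within the pads' length; the fingertips stand 14 mm ahead of it and the grasp point (between the pads) lies 5 mm behind it (tip_reach is the z of the fingertips in the tool frame, in m); z points along the fingers, x is the direction in which the jaws open and shut, and the axes are right-handed (so a half turn about z gives the same grasp; the last joint's range is limited). The gripper opens to 87 mm and grips with 3 to 60 N. Pads are 19 mm wide; open, the fingers measure 117 mm over their backs; the gripper's body (75 mm by 190 mm) begins 51 mm behind the grasp point.
Start: joints at [1.113, 0.332, -0.065, 1.46, 0.022, 1.35, -0.088], TCP at [0.263, -0.567, 0.214] pointing down, gripper open.
Joint ranges: [-2.6, 2.6], [-0.5, 2.12], [-1.47, 1.34], [0.16, 2.42], [-1.27, 4.41], [0.06, 2.06], [-2.6, 2.6]. Speed limits (rad/s): [2.22, 2.22, 2.79, 2.79, 3.14, 3.14, 3.14].

## Interface

Orientations are given as a unit quaternion [x, y, z, w].
In Python, from bench import * gives the robot as it stands.
- The arm moves only by the tool carry_out, never from a script. Its argument "rows" is a list of rows, each a list of 5 numbers: the closure, from -1 (fully open) to 1 (shut), so that 0 is half open, then the shift along the tool's x, y, z in units of 30 mm (1.0 is 30 mm), then the turn about the tool's z in units of 5 degrees (1.0 is 5 degrees). In form: [[jaw, x, y, z, turn], ...]. A call has 1 to 20 rows; each row shifts and turns the pose as measured when the row begins, along the tool's axes as they then stand; what a row does not reach is not made up. A row lasts 1/12 s, in which the tool goes at most 41.7 mm and 7.16 degrees, less where a joint would pass 70% of its speed; a pose out of reach is approached as far as the arm can. A call is refused whole if a number of a shift passes 1 or a number of a turn 1, either way. A call with a gripper value outside its range is refused whole. The fingers move at their own pace and stop on an object; "force" is the grip in N (left out, the last holds). Time passes only in rows, so rows that do not move let the fingers close. It gives the time, the measured TCP pose, the force and the opening at its end, in the units of the state.
- read_state(): the state, without advancing time (a new reading comes with each control period).
- camera(name): name is "scene" or "top"; returns the picture (420x560x3 uint8, blue, green, red); there is no depth.
- camera_info(name): a dict with "fx", "fy", "cx", "cy" (pixels), "extrinsics" (4x4, takes a point from camera to world coordinates). Camera axes: x right, y down, z forward; pixel columns grow to the right and rows downward; lengths in m; the calibration is good to about 2 mm. A picture is of the moment at which its call begins. camera_info takes no time and is no camera call.
- close_job(): hands the job in, once; it reports no verdict.
Trained networks look in the newest picture that a camera, given by its name, has taken for a name from the list of things; names that differ only in an ending like _2 or _b are one class to them, and where a whole thing is asked for, a point or a joint stands for the part that bears it (a point fixed in the world has none). Each returns a list of dicts, best first, with "conf" (0 to 1); they miss things now and then, are a little off and sometimes report something else, mostly with a low value. They report only what shows in the picture. A call takes as long as a camera call.
- recognise(query, camera): "box" ([centre column, centre row, width, height] in pixels, round what is visible of it).
- silhouettes(query, camera): "mask" (420x560 bool, what is visible of it) and "box" ([centre column, centre row, width, height] in pixels, round what is visible of it).
- pinpoint(query, camera): "xy" ([column, row] in pixels: a listed point, or the origin of a listed thing).
The state is a dict: "time": time; "joint_positions": joint angles; "joint_vel": joint speeds; "joint_torque": joint torques, N m; "ee_pos": TCP position; "eef_rot": TCP orientation; "ft_force": force on the tool from outside, world axes, zero at the start; "torque": the same for the moment, N m; "width": finger opening in m.
Only numpy, scipy, OpenCV 4.12 (cv2) and the standard library are available. Lean on these libraries where they do the work, as an engineer would, in place of code of your own. Each camera call takes 0.05 s, during which the arm holds its last target. There are 200 camera calls.

## Task

Check that the two hand levers on the instrument stands stop short of their bars: with the backs of your fingers press the long lever in, gently, until it will go no further, hold it there for a good second and let it spring fully back out; then do the same with the short lever. Only push the levers from outside: do not pinch or squeeze a lever, do not touch the bars, and leave the small things around undisturbed.

Things in the scene. Friction and masses are not known exactly. Their poses are not given: they have to be found in the camera images.
- long_stand: fixed stand with the long lever: white plinth 200 mm wide (its y), 150 mm deep (its x -60 to +90 mm), 28 mm high with clear space up to the lever; origin on the table, x points from the lever's side (towards the robot) to the back. Two steel posts carry the bar; the lever is on its -x side. A small loose thing stands behind the bar
- long_bar: black rubber hand bar, 190 mm long along its y, 24 mm in diameter, level, origin at its middle 115 mm above the table; fixed to the stand
- long_press (a point): pressing point of the long lever, a level dark steel blade 150 mm long from pivot to ball end, 12 mm thick, 22 mm tall (104 to 126 mm above the table), ball 20 mm in diameter. The point lies on the outer face (away from the bar), mid-height, 115 mm from the pivot. Its x axis, level and square to that face, is the pressing direction; y along the blade, z up; turns with the lever
- long_pivot (a point): the lever's upright pivot axis, at blade height, near the stand's left (+y) end; pressing turns the lever counter-clockwise seen from above about it
- long_lever (a joint): lever angle, rad: 0 fully out (where its spring keeps it), 0.3 at its stop, where a clear gap of about 26 mm is left between blade and bar at the pressing point. The spring resists with about 3 N at the pressing point when out and 7 N at the stop, and drives the lever back out
- short_stand: fixed stand with the short lever: white plinth 200 mm wide (its y), 150 mm deep (its x -60 to +90 mm), 28 mm high with clear space up to the lever; origin on the table, x points from the lever's side (towards the robot) to the back. Two steel posts carry the bar; the lever is on its -x side. A small loose thing stands behind the bar
- short_bar: black rubber hand bar, 150 mm long along its y, 24 mm in diameter, level, origin at its middle 115 mm above the table; fixed to the stand
- short_press (a point): pressing point of the short lever, a level dark steel blade 95 mm long from pivot to ball end, 12 mm thick, 22 mm tall (104 to 126 mm above the table), ball 20 mm in diameter. The point lies on the outer face (away from the bar), mid-height, 72 mm from the pivot. Its x axis, level and square to that face, is the pressing direction; y along the blade, z up; turns with the lever
- short_pivot (a point): the lever's upright pivot axis, at blade height, near the stand's right (-y) end; pressing turns the lever clockwise seen from above about it
- short_lever (a joint): lever angle, rad: 0 fully out (where its spring keeps it), 0.42 at its stop, where a clear gap of about 24 mm is left between blade and bar at the pressing point. The spring resists with about 3 N at the pressing point when out and 7 N at the stop, and drives the lever back out
- dropper: loose eye-drop bottle, 26 mm diameter, 62 mm tall, standing between the stands; origin under its centre
- lens_case: loose contact-lens case 34 x 64 x 16 mm lying on the long lever's plinth behind the bar; origin under its centre
- saline: loose jar 28 mm diameter, 50 mm tall, on the short lever's plinth behind the bar; origin under its centre
- pen_torch: loose pen torch 129 mm long, 13 mm thick, lying between the stands, towards the far side; origin under its middle
- lens_box: loose grey box 70 x 60 x 35 mm at the left; origin under its centre
- beaker: loose white cup 64 mm diameter, 75 mm tall, at the right; origin under its centre

How it is judged:
On the way, in this order (a step that is already met when the one before it is completed fails the run):
1. the long lever is pressed in to its stop by the fingers and kept there 0.7 s, the other lever untouched and out (value of joint long_lever above 0.27 rad and contact force between the fingers and long_lever above 1 N and value of joint short_lever below 0.06 rad), for 0.7 s.
2. the long lever is let back out (value of joint long_lever below 0.05 rad), for 0.1 s.
3. the short lever is pressed in to its stop by the fingers and kept there 0.7 s, the other lever untouched and out (value of joint short_lever above 0.38 rad and contact force between the fingers and short_lever above 1 N and value of joint long_lever below 0.06 rad), for 0.7 s.
At the end, for the whole second after the job is handed in: both levers back out (within 0.05 rad of 0) and every loose thing at rest within 20 mm of where it began (value of joint each of long_lever, short_lever below 0.05 rad and distance of each of dropper, lens_case, saline, pen_torch, lens_box, beaker from where it was at the start of the episode below 0.02 m and linear speed of each of dropper, lens_case, saline, pen_torch, lens_box, beaker below 0.02 m/s); the robot touches nothing.
It fails at once if a lever is pinched or forced: more than 30 N between the fingers and a lever (contact force between the fingers and long_lever above 30 N or contact force between the fingers and short_lever above 30 N).
It fails at once if the robot touches a hand bar (contact force between any of the fingers, the arm and long_bar above 1 N or contact force between any of the fingers, the arm and short_bar above 1 N).
It fails at once if a loose thing is moved more than 20 mm or tipped over (distance of any of dropper, lens_case, saline, pen_torch, lens_box, beaker from where it was at the start of the episode above 0.02 m or angle between any of dropper, lens_case, saline, pen_torch, lens_box, beaker's own z axis and vertical above 0.5 rad).
It also fails if it takes over 61 s, if anything falls off the work surface, if the arm or the gripper's body presses on something with over 40 N, if the wrist force passes 120 N, or if a joint passes its speed limit or range.

## Working session

There is one attempt and no reset: what is moved stays moved. The work goes in short steps, Python scripts to look and compute and a tool call to move; the robot and the scene stay as the last step left them, time stands still between calls to the robot, and variables do not carry over. Pictures are saved under pics/ and viewed, about 8 in all and at most 12, crops included, and the job is handed in when it is done.

Besides the shell and the picture viewer there is one more tool, called after "Call:" by a JSON object that holds its "name" and its "arguments", one argument or row to a line. carry_out: Moves the arm, as the interface text tells. Its arguments: {"type":"object","properties":{"rows":{"type":"array","items":{"type":"array","items":{"type":"number"}}},"force":{"type":"number"}},"required":["rows"]}

```bash
mkdir -p pics; cat > h.py <<'E'
from bench import *
import numpy as np, cv2
def ray(cam,uv):
    i=camera_info(cam);T=np.array(i["extrinsics"])
    d=np.array([(uv[0]-i["cx"])/i["fx"],(uv[1]-i["cy"])/i["fy"],1])
    return T[:3,3],T[:3,:3]@d
def atz(cam,uv,z):
    o,d=ray(cam,uv);return o+d*(z-o[2])/d[2]
def proj(cam,p):
    i=camera_info(cam);T=np.linalg.inv(np.array(i["extrinsics"]));q=T[:3,:3]@p+T[:3,3]
    return np.array([i["fx"]*q[0]/q[2]+i["cx"],i["fy"]*q[1]/q[2]+i["cy"]])
E
python3 - <<'E'
from h import *
s=read_state();print(s["time"],s["ee_pos"],s["eef_rot"],s["width"])
for c in("scene","top"):
    cv2.imwrite(f"pics/{c}0.png",camera(c));print(c,np.round(camera_info(c)["extrinsics"],3).tolist(),camera_info(c)["fx"])
Z=dict(long_press=.115,long_pivot=.115,short_press=.115,short_pivot=.115,long_bar=.115,short_bar=.115,long_stand=0,short_stand=0,dropper=0,lens_case=.028,saline=.028,pen_torch=0,lens_box=0,beaker=0)
for n,z in Z.items():
  for c in("top","scene"):
    r=pinpoint(n,c)
    print(n,c,[(np.round(k["xy"],1).tolist(),round(k["conf"],2),np.round(atz(c,k["xy"],z),3).tolist()) for k in r[:2]])
E
```

```text
0.0 [ 0.26310065 -0.56646976  0.21364577] [ 8.42998295e-01 -5.37915746e-01 -6.29657731e-04 -3.58593576e-04] 0.08732857119141572
scene [[0.59, 0.536, -0.603, 1.271], [0.807, -0.383, 0.449, -0.49], [0.01, -0.752, -0.659, 0.81], [0.0, 0.0, 0.0, 1.0]] 421.503754180612
top [[0.003, -0.991, 0.133, 0.436], [-1.0, -0.003, 0.001, 0.015], [-0.001, -0.133, -0.991, 1.236], [0.0, 0.0, 0.0, 1.0]] 408.7687050407031
long_press top [([187.0, 233.3], 0.49, [0.51, 0.235, 0.115])]
long_press scene [([327.6, 158.4], 0.62, [0.52, 0.225, 0.115])]
long_pivot top [([161.7, 198.3], 0.86, [0.607, 0.308, 0.115])]
long_pivot scene [([367.6, 159.9], 0.87, [0.594, 0.315, 0.115])]
short_press top [([353.0, 211.4], 0.55, [0.572, -0.222, 0.115])]
short_press scene [([194.4, 231.8], 0.58, [0.572, -0.232, 0.115])]
short_pivot top [([375.1, 194.5], 0.61, [0.62, -0.285, 0.115])]
short_pivot scene [([177.9, 254.0], 0.78, [0.614, -0.295, 0.115]), ([240.4, 283.0], 0.49, [0.766, -0.225, 0.115])]
long_bar top [([196.5, 203.5], 0.6, [0.593, 0.211, 0.115])]
long_bar scene [([342.6, 169.7], 0.77, [0.588, 0.223, 0.115]), ([336.7,
[... 760 characters left out ...]
2, 212.0], 0.76, [0.645, 0.162, 0.028]), ([217.2, 284.9], 0.71, [0.676, -0.239, 0.028])]
saline top [([337.6, 174.8], 0.63, [0.694, -0.197, 0.028]), ([187.7, 232.1], 0.42, [0.52, 0.25, 0.028])]
saline scene [([238.3, 282.7], 0.6, [0.699, -0.196, 0.028])]
pen_torch top [([269.9, 159.4], 0.45, [0.748, 0.007, 0.0])]
pen_torch scene [([315.0, 266.5], 0.81, [0.747, -0.0, 0.0]), ([209.7, 250.6], 0.74, [0.543, -0.19, 0.0])]
lens_box top [([121.1, 214.2], 0.63, [0.575, 0.46, 0.0]), ([196.7, 205.4], 0.26, [0.603, 0.23, 0.0])]
lens_box scene [([389.2, 173.8], 0.68, [0.58, 0.449, 0.0])]
beaker top [([422.5, 221.5], 0.76, [0.556, -0.456, 0.0])]
beaker scene [([104.3, 306.2], 0.69, [0.557, -0.472, 0.0])]
```

```bash
python3 - <<'E'
import cv2
t=cv2.imread("pics/top0.png");s=cv2.imread("pics/scene0.png")
cv2.imwrite("pics/topc.png",cv2.resize(t[150:270,100:300],None,fx=4,fy=4,interpolation=2))
cv2.imwrite("pics/topd.png",cv2.resize(t[140:260,280:480],None,fx=4,fy=4,interpolation=2))
E
```

```text
(no output)
```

View pics/topc.png

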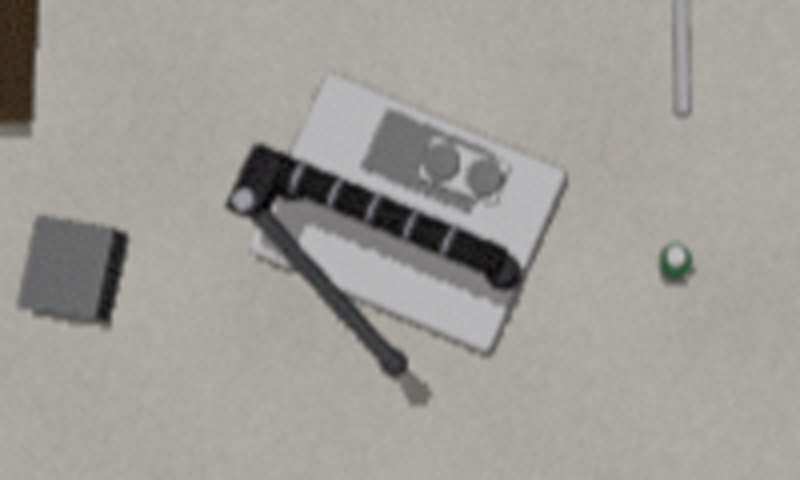

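View pics/topd.png

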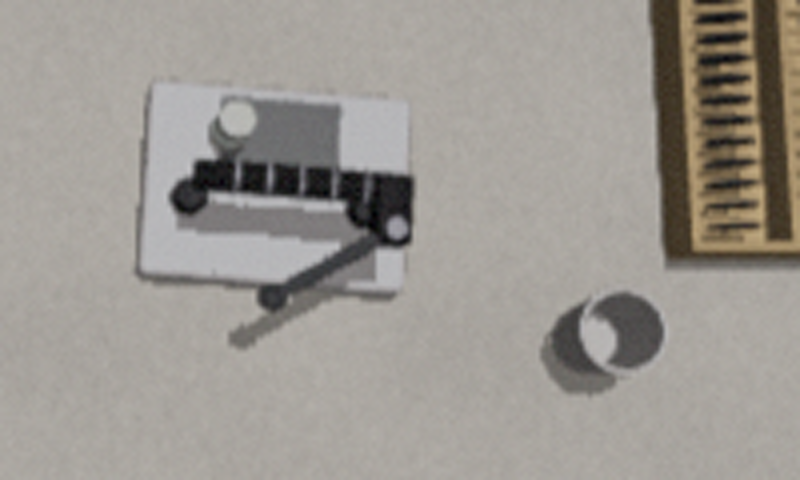

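View pics/scene0.png

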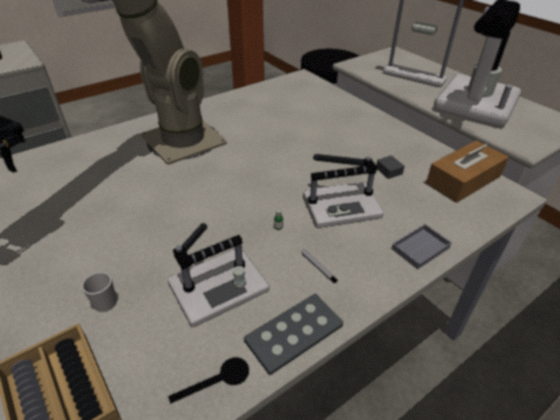

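The top crops show the long pivot at about (161,200) and its ball at (199,240). The short pivot is at about (379,197) and its ball at (348,214). Nothing on the levers' approach side is in the way. I'll check the lengths next.

```bash
cat > g.py <<'E'
from h import *
def lev(n,cam="top"):
    r=silhouettes(n,cam)
    if not r: return None
    m=r[0]["mask"];v,u=np.nonzero(m)
    P=np.array([atz(cam,(a,b),.12)[:2] for a,b in zip(u,v)])
    c=P.mean(0);w,V=np.linalg.eigh(np.cov((P-c).T));d=V[:,1]
    if d[0]>0:d=-d
    s=(P-c)@d
    return r[0]["conf"],len(u),c,d,s.min(),s.max()
E
python3 - <<'E'
from g import *
for n,p,b in(("long",(160.75,200),(199,240.5)),("short",(379.25,197.5),(348.25,214.25))):
    P=atz("top",p,.128)[:2];B=atz("top",b,.115)[:2];P2=atz("top",p,.115)[:2]
    print(n,P.round(3),P2.round(3),B.round(3),np.linalg.norm(B-P),np.degrees(np.arctan2(*(B-P)[::-1])))
for cam in("top","scene"):
    camera(cam)
    for n in("long_lever","short_lever"):
        r=lev(n,cam)
        if r:
            c,k,m,d,a,b=r;print(n,cam,round(c,2),k,m.round(3),"ang",np.degrees(np.arctan2(d[1],d[0])).round(1),"ends",(m+a*d).round(3),(m+b*d).round(3),"L",b-a)
E
```

```text
long [0.6   0.307] [0.602 0.31 ] [0.491 0.201] 0.1522442743089671 -136.1432229672556
short [ 0.609 -0.292] [ 0.611 -0.296] [ 0.564 -0.209] 0.0948159929754461 118.32851373642407
long_lever top 0.74 164 [ 0.581 -0.237] ang 118.8 ends [ 0.605 -0.28 ] [ 0.559 -0.196] L 0.09631702573308118
short_lever top 0.59 156 [ 0.58  -0.235] ang 118.6 ends [ 0.604 -0.278] [ 0.56  -0.197] L 0.09250970176654563
long_lever scene 0.89 353 [0.551 0.242] ang -137.9 ends [0.602 0.288] [0.496 0.193] L 0.14172742545988465
short_lever scene 0.72 267 [ 0.591 -0.24 ] ang 120.4 ends [ 0.615 -0.281] [ 0.566 -0.198] L 0.09540600233435792
```

Call:
{"name": "carry_out", "arguments": {
  "rows": [
    [1, 0, 0, 0, -0.93],
    [1, 0, 0, 0, -0.93],
    [1, 0, 0, 0, -0.93],
    [1, 0, 0, 0, -0.93],
    [1, -0.38, -0.94, 0, 0],
    [1, -0.38, -0.94, 0, 0],
    [1, -0.38, -0.94, 0, 0],
    [1, -0.38, -0.94, 0, 0],
    [1, -0.38, -0.94, 0, 0],
    [1, -0.38, -0.94, 0, 0],
    [1, -0.38, -0.94, 0, 0],
    [1, -0.38, -0.94, 0, 0],
    [1, -0.38, -0.94, 0, 0],
    [1, -0.38, -0.94, 0, 0],
    [1, -0.38, -0.94, 0, 0],
    [1, -0.38, -0.94, 0, 0],
    [1, -0.38, -0.94, 0, 0],
    [1, -0.38, -0.94, 0, 0],
    [1, -0.38, -0.94, 0, 0]
  ],
  "force": 10
}}

```text
time: 3.38
ee_pos: [0.4495, -0.1369, 0.2135]
eef_rot: [0.92, -0.393, 0.002, 0.003]
ft_force: [0.8, -0.0, -0.1]
width: 0.0004
```

Call:
{"name": "carry_out", "arguments": {
  "rows": [
    [1, -0.75, -0.83, 0, 0],
    [1, -0.75, -0.83, 0, 0],
    [1, -0.75, -0.83, 0, 0],
    [1, -0.75, -0.83, 0, 0],
    [1, -0.75, -0.83, 0, 0],
    [1, -0.75, -0.83, 0, 0],
    [1, -0.75, -0.83, 0, 0],
    [1, -0.75, -0.83, 0, 0],
    [1, -0.75, -0.83, 0, 0],
    [1, -0.75, -0.83, 0, 0],
    [1, -0.75, -0.83, 0, 0],
    [1, -0.75, -0.83, 0, 0],
    [1, 0, 0, 0, 0],
    [1, 0, 0, 0, 0]
  ]
}}

```text
time: 4.55
ee_pos: [0.4779, 0.2917, 0.2134]
eef_rot: [0.921, -0.391, 0.005, 0.0]
ft_force: [0.4, -0.9, -0.3]
width: 0.0007
```

Call:
{"name": "carry_out", "arguments": {
  "rows": [
    [1, 0, 0.51, 0, 0],
    [1, 0, 0, 0.7, 0],
    [1, 0, 0, 0.7, 0],
    [1, 0, 0, 0.7, 0],
    [1, 0, 0, 0.7, 0],
    [1, 0.3, 0, 0.6, 0],
    [1, 0.3, 0, 0, 0],
    [1, 0, 0, 0, 0]
  ]
}}

```text
time: 5.22
ee_pos: [0.4825, 0.262, 0.1098]
eef_rot: [0.92, -0.393, 0.007, 0.0]
ft_force: [0.2, -0.3, -0.2]
width: 0.0006
```

```bash
cat > k.py <<'E'
from h import *
from scipy.spatial.transform import Rotation as R
G=dict(long=(np.array([.600,.308]),-46.5,.115),short=(np.array([.610,-.293]),28.6,.072))
def tool(which,pic=None):
    s=read_state();M=R.from_quat(s["eef_rot"]).as_matrix();P,a,L=G[which]
    p=np.array(s["ee_pos"]);n=np.array([np.cos(np.radians(a)),np.sin(np.radians(a))])
    d=np.array([n[1],-n[0]])*(1 if which=="long" else -1);q=p[:2]-P
    print("t",s["time"],"tcp",p.round(4),"yaw",np.degrees(np.arctan2(M[1,0],M[0,0])).round(1),"tilt",np.degrees(np.arccos(-M[2,2])).round(2),"F",np.round(s["ft_force"],1))
    print("along blade",(q@d).round(4),"want",L,"out of mid-plane",(-q@n).round(4), "polar deg",np.degrees(np.arctan2(q[1],q[0])).round(1))
    if pic:
        c=tuple(int(v) for v in proj("top",p));I=camera("top")[c[1]-75:c[1]+75,c[0]-100:c[0]+100];cv2.imwrite(pic,cv2.resize(I,None,fx=4,fy=4,interpolation=2))
E
python3 -c "
from k import *
tool('long','pics/a.png')"
```

```text
t 5.2167 tcp [0.4825 0.262  0.1098] yaw -46.2 tilt 0.83 F [ 0.2 -0.3 -0.2]
along blade 0.1169 want 0.115 out of mid-plane 0.0475 polar deg -158.6
```

View pics/a.png

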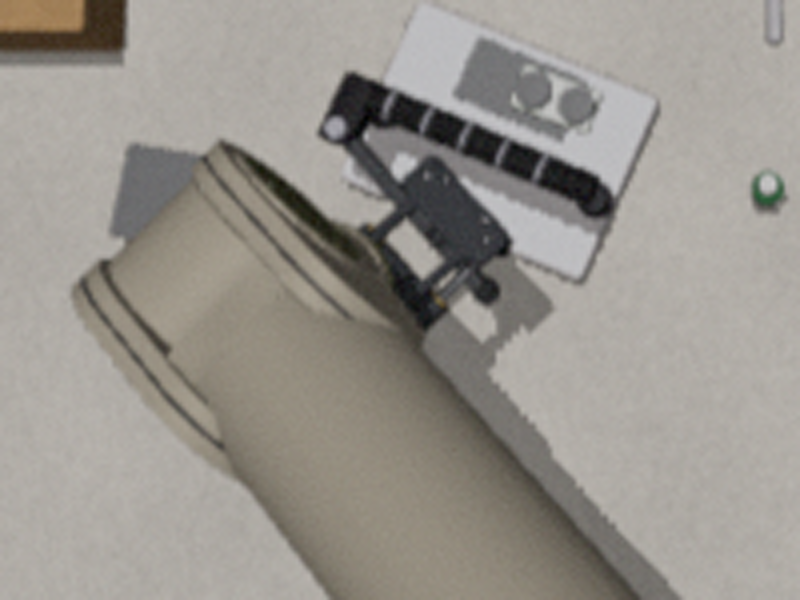

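The gripper body sits above the lever and isn't touching it. The fingers are in front of the outer face with about 26 mm to go, so I'm closing in gently.

Call:
{"name": "carry_out", "arguments": {
  "rows": [
    [1, 0.2, -0.03, 0, 0],
    [1, 0.2, -0.03, 0, 0],
    [1, 0.15, 0, 0, 0],
    [1, 0.1, 0, 0, 0],
    [1, 0.1, 0, 0, 0],
    [1, 0.1, 0, 0, 0],
    [1, 0, 0, 0, 0]
  ]
}}

```text
time: 5.85
ee_pos: [0.5051, 0.2446, 0.1157]
eef_rot: [0.919, -0.393, 0.01, -0.002]
ft_force: [0.4, -0.4, 0.5]
width: 0.0003
```

```bash
python3 -c "
from k import *
tool('long')"
```

```text
t 5.85 tcp [0.5051 0.2446 0.1157] yaw -46.3 tilt 1.15 F [ 0.4 -0.4  0.5]
along blade 0.1124 want 0.115 out of mid-plane 0.0193 polar deg -146.3
```

Call:
{"name": "carry_out", "arguments": {
  "rows": [
    [1, 0.1, 0.05, 0.1, 0],
    [1, 0.1, 0.05, 0.1, -0.3],
    [1, 0.1, 0.03, 0.05, -0.3],
    [1, 0.1, 0.03, 0.02, -0.3],
    [1, 0, 0, 0, 0]
  ]
}}

```text
time: 6.27
ee_pos: [0.5093, 0.2346, 0.1073]
eef_rot: [0.935, -0.354, 0.009, -0.003]
ft_force: [-2.6, 1.9, 2.2]
width: 0.0007
```

```bash
python3 -c "
from k import *
tool('long')"
```

```text
t 6.2667 tcp [0.5093 0.2346 0.1073] yaw -41.5 tilt 1.09 F [-2.6  1.9  2.2]
along blade 0.1163 want 0.115 out of mid-plane 0.0092 polar deg -141.0
```

Call:
{"name": "carry_out", "arguments": {
  "rows": [
    [1, 0.12, 0.02, 0, -0.35],
    [1, 0.12, 0.02, 0, -0.35],
    [1, 0.12, 0.02, 0, -0.35],
    [1, 0.12, 0.02, 0, -0.35],
    [1, 0.12, 0.02, 0, -0.3]
  ]
}}

```text
time: 6.68
ee_pos: [0.5167, 0.2252, 0.1071]
eef_rot: [0.96, -0.28, 0.006, -0.003]
ft_force: [-5.3, 1.7, 3.4]
width: 0.0003
```

```bash
python3 -c "
from k import *
tool('long')"
```

```text
t 6.6833 tcp [0.5167 0.2252 0.1071] yaw -32.5 tilt 0.73 F [-5.3  1.7  3.4]
along blade 0.1174 want 0.115 out of mid-plane -0.0027 polar deg -135.2
```

Call:
{"name": "carry_out", "arguments": {
  "rows": [
    [1, 0.14, 0, 0, -0.1],
    [1, 0.14, 0, 0, -0.15],
    [1, 0.14, 0, 0, -0.15],
    [1, 0.14, 0, 0, -0.1],
    [1, 0.14, 0, 0, 0]
  ]
}}

```text
time: 7.1
ee_pos: [0.5277, 0.2173, 0.1059]
eef_rot: [0.967, -0.256, 0.0, -0.001]
ft_force: [-6.2, 1.5, 4.4]
width: 0.0005
```

```bash
python3 -c "
from k import *
tool('long')"
```

```text
t 7.1 tcp [0.5277 0.2173 0.1059] yaw -29.7 tilt 0.12 F [-6.2  1.5  4.4]
along blade 0.1149 want 0.115 out of mid-plane -0.016 polar deg -128.6
```

Call:
{"name": "carry_out", "arguments": {
  "rows": [
    [1, 0.14, 0, 0, 0],
    [1, 0.14, 0, 0, 0],
    [1, 0.14, 0, 0, 0]
  ]
}}

```text
time: 7.35
ee_pos: [0.5332, 0.2141, 0.1052]
eef_rot: [0.967, -0.255, -0.005, -0.0]
ft_force: [-19.4, 4.2, 12.6]
width: 0.0006
```

```bash
python3 -c "
from k import *
tool('long')"
```

```text
t 7.35 tcp [0.5332 0.2141 0.1052] yaw -29.6 tilt 0.55 F [-19.4   4.2  12.6]
along blade 0.1131 want 0.115 out of mid-plane -0.0222 polar deg -125.4
```

At the stop: the force jumped from 6 N to 20 N. I'll ease off and hold.

Call:
{"name": "carry_out", "arguments": {
  "rows": [
    [1, 0.05, 0, 0, 0],
    [1, 0.05, 0, 0, 0],
    [1, 0.06, 0, 0, 0]
  ]
}}

```text
time: 7.6
ee_pos: [0.5317, 0.2154, 0.1047]
eef_rot: [0.967, -0.254, -0.009, 0.0]
ft_force: [-7.3, 1.6, 4.6]
width: 0.0006
```

```bash
python3 -c "
from k import *
tool('long','pics/b.png')"
```

```text
t 7.6 tcp [0.5317 0.2154 0.1047] yaw -29.5 tilt 1.09 F [-7.3  1.6  4.6]
along blade 0.1133 want 0.115 out of mid-plane -0.0202 polar deg -126.4
```

View pics/b.png

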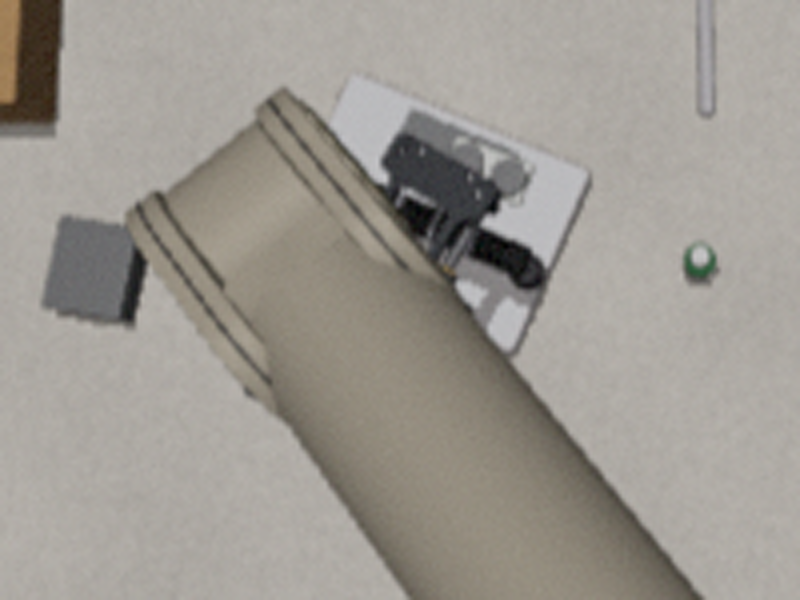

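Call:
{"name": "carry_out", "arguments": {
  "rows": [
    [1, 0.1, 0, 0, 0],
    [1, 0.1, 0, 0, 0],
    [1, 0.1, 0, 0, 0],
    [1, 0.1, 0, 0, 0],
    [1, 0.1, 0, 0, 0]
  ]
}}

```text
time: 8.07
ee_pos: [0.5328, 0.2152, 0.104]
eef_rot: [0.968, -0.251, -0.019, 0.002]
ft_force: [-10.2, 1.9, 7.4]
width: 0.0002
```

Call:
{"name": "carry_out", "arguments": {
  "rows": [
    [1, 0.1, 0, 0, 0],
    [1, 0.1, 0, 0, 0],
    [1, 0.1, 0, 0, 0],
    [1, 0.1, 0, 0, 0],
    [1, 0.1, 0, 0, 0],
    [1, 0.1, 0, 0, 0],
    [1, 0.1, 0, 0, 0],
    [1, 0.1, 0, 0, 0],
    [1, 0.1, 0, 0, 0],
    [1, 0.1, 0, 0, 0]
  ]
}}

```text
time: 8.9
ee_pos: [0.5326, 0.2167, 0.1022]
eef_rot: [0.969, -0.244, -0.04, 0.006]
ft_force: [-11.5, 1.3, 7.7]
width: 0.0003
```

```bash
python3 -c "
from k import *
tool('long')
M=R.from_quat(read_state()['eef_rot']).as_matrix();print(M.round(3))
"
```

```text
t 8.9 tcp [0.5326 0.2167 0.1022] yaw -28.3 tilt 4.68 F [-11.5   1.3   7.7]
along blade 0.1117 want 0.115 out of mid-plane -0.0198 polar deg -126.5
[[ 0.878 -0.472 -0.081]
 [-0.473 -0.881  0.009]
 [-0.076  0.031 -0.997]]
```

Held at the stop for over 1 s at about 11 N. Now releasing gently.

Call:
{"name": "carry_out", "arguments": {
  "rows": [
    [1, -0.15, 0, 0, 0.2],
    [1, -0.15, 0, 0, 0.4],
    [1, -0.2, 0, 0, 0.4],
    [1, -0.2, 0, 0, 0.4],
    [1, -0.2, 0, 0, 0.4],
    [1, -0.2, 0, 0, 0.4],
    [1, -0.2, 0, 0, 0.4],
    [1, -0.2, 0, 0, 0.4],
    [1, -0.2, 0, 0, 0.4],
    [1, -0.2, 0, 0, 0],
    [1, -0.3, 0, 0, 0],
    [1, -0.3, 0, 0, 0],
    [1, 0, 0, 0, 0]
  ]
}}

```text
time: 9.98
ee_pos: [0.4657, 0.2741, 0.106]
eef_rot: [0.92, -0.39, -0.044, 0.01]
ft_force: [0.2, 0.1, 0.2]
width: 0.0002
```

```bash
python3 -c "
from k import *
tool('long','pics/c.png')
M=R.from_quat(read_state()['eef_rot']).as_matrix();print(M.round(3))
"
```

```text
t 9.9833 tcp [0.4657 0.2741 0.106 ] yaw -46.1 tilt 5.15 F [0.2 0.1 0.2]
along blade 0.1208 want 0.115 out of mid-plane 0.0679 polar deg -165.8
[[ 0.691 -0.717 -0.088]
 [-0.719 -0.695  0.015]
 [-0.072  0.053 -0.996]]
```

View pics/c.png

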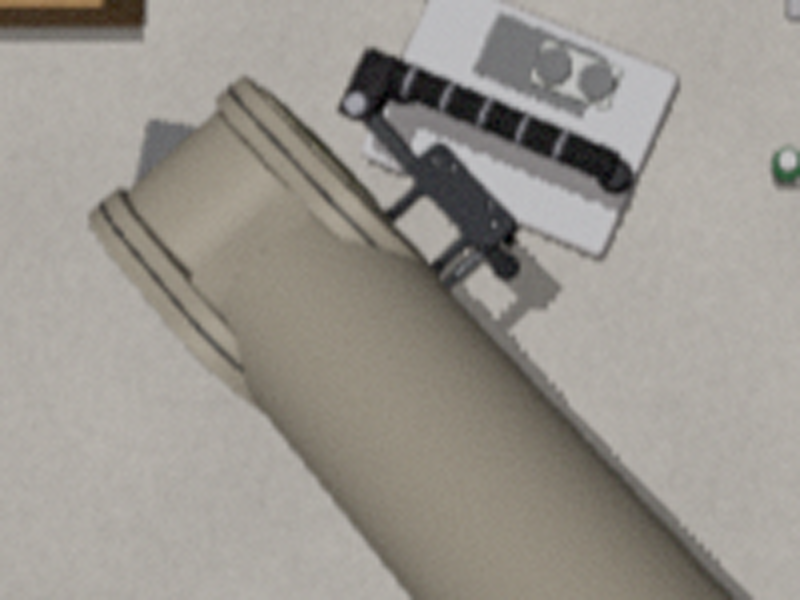

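The lever is back out and the small things are where they were. Lifting and crossing to the short lever.

Call:
{"name": "carry_out", "arguments": {
  "rows": [
    [1, -0.1, 0, -0.8, 0],
    [1, 0, 0, -0.8, 0],
    [1, 0, 0, -0.8, 0],
    [1, 0, 0, -0.8, 0],
    [1, 0, 0, -0.8, 0],
    [1, 0.8, 0.67, 0, 0],
    [1, 0.8, 0.67, 0, 0],
    [1, 0.8, 0.67, 0, 0],
    [1, 0.8, 0.67, 0, 0],
    [1, 0.8, 0.67, 0, 0],
    [1, 0.8, 0.67, 0, 0],
    [1, 0.8, 0.67, 0, 0],
    [1, 0.8, 0.67, 0, 0],
    [1, 0.8, 0.67, 0, 0],
    [1, 0.8, 0.67, 0, 0],
    [1, 0.8, 0.67, 0, 0],
    [1, 0.8, 0.67, 0, 0],
    [1, 0.8, 0.67, 0, 0],
    [1, 0, 0, 0, 0]
  ]
}}

```text
time: 11.62
ee_pos: [0.5067, -0.1571, 0.2225]
eef_rot: [0.921, -0.388, -0.042, 0.012]
ft_force: [-1.3, -1.4, 0.2]
width: 0.0002
```

Call:
{"name": "carry_out", "arguments": {
  "rows": [
    [1, 0, 0, 0, -1],
    [1, 0, 0, 0, -1],
    [1, 0, 0, 0, -1],
    [1, 0, 0, 0, -1],
    [1, 0, 0, 0, -1],
    [1, 0, 0, 0, -1],
    [1, 0, 0, 0, -1],
    [1, 0, 0, 0, -1],
    [1, 0, 0, 0, -1],
    [1, 0, 0, 0, -1],
    [1, 0, 0, 0, -1],
    [1, 0, 0, 0, -1],
    [1, 0, 0, 0, -1],
    [1, 0, 0, 0, -1]
  ]
}}

```text
time: 12.78
ee_pos: [0.5053, -0.1651, 0.2208]
eef_rot: [0.971, 0.234, -0.042, -0.016]
ft_force: [0.1, -0.5, 0.3]
width: 0.0001
```

```bash
python3 -c "
from k import *
tool('short')
M=R.from_quat(read_state()['eef_rot']).as_matrix();print(M.round(3))
camera('scene');camera('top');print([(k['xy'],k['conf'],atz('scene',k['xy'],.115)) for q in ('short_press','short_pivot') for k in pinpoint(q,'scene')])
T=np.array([.610,-.293])+.072*np.array([-.477,.879])-.062*np.array([.879,.477]);s=read_state()
print(T,(M.T@np.array([T[0]-s['ee_pos'][0],T[1]-s['ee_pos'][1],.112-s['ee_pos'][2]])/.03).round(2))
"
```

```text
t 12.7833 tcp [ 0.5053 -0.1651  0.2208] yaw 27.2 tilt 5.15 F [ 0.1 -0.5  0.3]
along blade 0.1624 want 0.072 out of mid-plane 0.0308 polar deg 129.3
[[ 0.887  0.454 -0.089]
 [ 0.456 -0.89   0.011]
 [-0.074 -0.05  -0.996]]
[([191.4, 233.5], 0.61, array([ 0.57287084, -0.24078479,  0.115     ])), ([180.5, 253.6], 0.69, array([ 0.6167588 , -0.28985553,  0.115     ]))]
[ 0.521158 -0.259286] [-0.69  3.22  3.53]
```

Call:
{"name": "carry_out", "arguments": {
  "rows": [
    [1, -0.17, 0.6, 0, 0],
    [1, -0.17, 0.8, 0, 0],
    [1, -0.17, 0.8, 0, 0],
    [1, -0.17, 0.8, 0, 0],
    [1, 0, 0, 0, 0],
    [1, 0, 0, 0.7, 0],
    [1, 0, 0, 0.8, 0],
    [1, 0, 0, 0.8, 0],
    [1, 0, 0, 0.6, 0],
    [1, 0, 0, 0.3, 0],
    [1, 0, 0, 0, 0]
  ]
}}

```text
time: 13.9
ee_pos: [0.5197, -0.2627, 0.1188]
eef_rot: [0.976, 0.215, -0.042, -0.013]
ft_force: [-0.7, -0.2, -0.5]
width: 0.0003
```

```bash
python3 -c "
from k import *
tool('short','pics/d.png')
"
```

```text
t 13.9 tcp [ 0.5197 -0.2627  0.1188] yaw 25.0 tilt 5.01 F [-0.7 -0.2 -0.5]
along blade 0.0698 want 0.072 out of mid-plane 0.0648 polar deg 161.4
```

View pics/d.png

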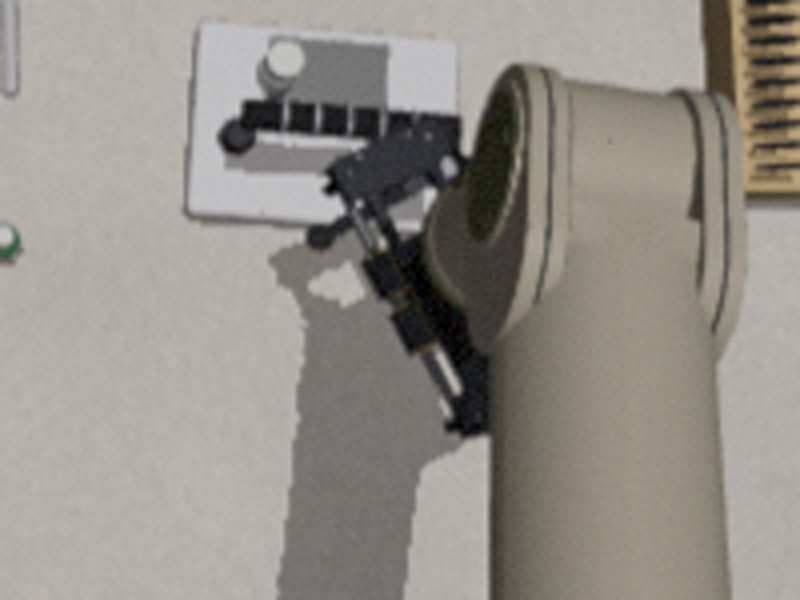

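Call:
{"name": "carry_out", "arguments": {
  "rows": [
    [1, 0.25, 0, 0.05, 0],
    [1, 0.3, 0, 0.05, 0],
    [1, 0.25, 0, 0.05, 0],
    [1, 0.15, 0, 0, 0],
    [1, 0.1, 0, 0, 0],
    [1, 0.1, 0, 0, 0],
    [1, 0, 0, 0, 0]
  ]
}}

```text
time: 14.53
ee_pos: [0.5584, -0.2462, 0.1173]
eef_rot: [0.976, 0.215, -0.038, -0.011]
ft_force: [0.7, 0.6, -0.2]
width: 0.0001
```

```bash
python3 -c "
from k import *
tool('short')"
```

```text
t 14.5333 tcp [ 0.5584 -0.2462  0.1173] yaw 25.0 tilt 4.54 F [ 0.7  0.6 -0.2]
along blade 0.0658 want 0.072 out of mid-plane 0.023 polar deg 137.8
```

Call:
{"name": "carry_out", "arguments": {
  "rows": [
    [1, 0.05, -0.2, 0.15, 0],
    [1, 0.1, -0.05, 0.03, 0],
    [1, 0.1, -0.03, 0.03, 0.3],
    [1, 0.1, -0.03, 0, 0.3],
    [1, 0.1, -0.03, 0, 0.3]
  ]
}}

```text
time: 14.95
ee_pos: [0.5647, -0.2316, 0.1098]
eef_rot: [0.984, 0.175, -0.04, -0.009]
ft_force: [-3.2, -2.4, 3.0]
width: 0.0006
```

```bash
python3 -c "
from k import *
tool('short')"
```

```text
t 14.95 tcp [ 0.5647 -0.2316  0.1098] yaw 20.2 tilt 4.65 F [-3.2 -2.4  3. ]
along blade 0.0756 want 0.072 out of mid-plane 0.0104 polar deg 126.4
```

Call:
{"name": "carry_out", "arguments": {
  "rows": [
    [1, 0.12, 0, 0, 0.4],
    [1, 0.12, 0, 0, 0.45],
    [1, 0.12, 0, 0, 0.45],
    [1, 0.12, 0, 0, 0.45],
    [1, 0.12, 0, 0, 0.3]
  ]
}}

```text
time: 15.37
ee_pos: [0.5764, -0.2264, 0.1074]
eef_rot: [0.996, 0.081, -0.046, -0.005]
ft_force: [-6.0, 0.2, 3.9]
width: 0.0004
```

```bash
python3 -c "
from k import *
tool('short')"
```

```text
t 15.3667 tcp [ 0.5764 -0.2264  0.1074] yaw 9.3 tilt 5.36 F [-6.   0.2  3.9]
along blade 0.0745 want 0.072 out of mid-plane -0.0024 polar deg 116.7
```

Call:
{"name": "carry_out", "arguments": {
  "rows": [
    [1, 0.14, 0, 0, 0.2],
    [1, 0.14, 0, 0, 0.2],
    [1, 0.13, 0, 0, 0.2],
    [1, 0.13, 0, 0, 0.1]
  ]
}}

```text
time: 15.7
ee_pos: [0.5873, -0.2237, 0.1057]
eef_rot: [0.997, 0.048, -0.053, -0.003]
ft_force: [-6.5, 0.2, 6.9]
width: 0.0009
```

```bash
python3 -c "
from k import *
tool('short')"
```

```text
t 15.7 tcp [ 0.5873 -0.2237  0.1057] yaw 5.5 tilt 6.05 F [-6.5  0.2  6.9]
along blade 0.0717 want 0.072 out of mid-plane -0.0133 polar deg 108.1
```

Call:
{"name": "carry_out", "arguments": {
  "rows": [
    [1, 0.12, 0, 0, 0],
    [1, 0.12, 0, 0, 0]
  ]
}}

```text
time: 15.87
ee_pos: [0.5903, -0.2232, 0.1052]
eef_rot: [0.997, 0.047, -0.058, -0.003]
ft_force: [-22.0, 1.3, 16.5]
width: 0.0002
```

Call:
{"name": "carry_out", "arguments": {
  "rows": [
    [1, 0.02, 0, -0.02, 0],
    [1, 0.06, 0, 0, 0],
    [1, 0.08, 0, 0, 0]
  ]
}}

```text
time: 16.12
ee_pos: [0.5894, -0.2233, 0.1053]
eef_rot: [0.997, 0.045, -0.064, -0.003]
ft_force: [-8.0, 0.2, 7.6]
width: 0.0006
```

Call:
{"name": "carry_out", "arguments": {
  "rows": [
    [1, 0.09, 0, -0.02, 0],
    [1, 0.09, 0, -0.02, 0],
    [1, 0.09, 0, -0.02, 0],
    [1, 0.09, 0, -0.02, 0]
  ]
}}

```text
time: 16.45
ee_pos: [0.5892, -0.2233, 0.1056]
eef_rot: [0.996, 0.044, -0.077, -0.003]
ft_force: [-12.6, 0.7, 7.9]
width: 0.0003
```

Call:
{"name": "carry_out", "arguments": {
  "rows": [
    [1, 0.09, 0, -0.02, 0],
    [1, 0.09, 0, -0.02, 0],
    [1, 0.09, 0, -0.02, 0],
    [1, 0.09, 0, -0.02, 0],
    [1, 0.09, 0, -0.02, 0],
    [1, 0.09, 0, -0.02, 0],
    [1, 0.09, 0, -0.02, 0],
    [1, 0.09, 0, -0.02, 0],
    [1, 0.09, 0, -0.02, 0],
    [1, 0.09, 0, -0.02, 0]
  ]
}}

```text
time: 17.28
ee_pos: [0.5879, -0.2233, 0.1064]
eef_rot: [0.993, 0.039, -0.109, -0.003]
ft_force: [-12.5, 1.7, 7.9]
width: 0.0004
```

```bash
python3 -c "
from k import *
tool('short','pics/e.png')
M=R.from_quat(read_state()['eef_rot']).as_matrix();print(M.round(3))
"
```

```text
t 17.2833 tcp [ 0.5879 -0.2233  0.1064] yaw 4.6 tilt 12.56 F [-12.5   1.7   7.9]
along blade 0.0718 want 0.072 out of mid-plane -0.014 polar deg 107.6
[[ 0.973  0.077 -0.218]
 [ 0.079 -0.997 -0.003]
 [-0.217 -0.014 -0.976]]
```

View pics/e.png

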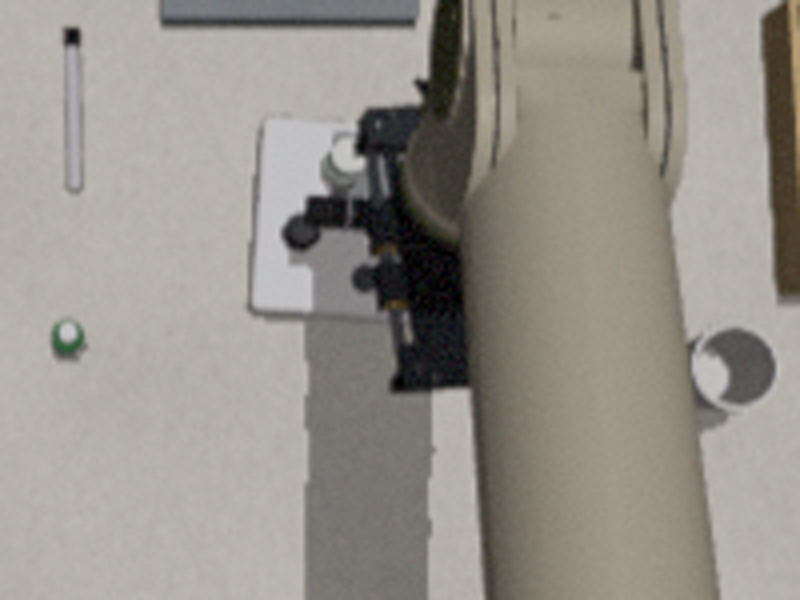

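```bash
python3 -c "
from k import *
c=[int(v) for v in proj('top',np.array(read_state()['ee_pos']))]
b=atz('top',(365/4+c[0]-100,277/4+c[1]-75),.115)[:2];q=b-G['short'][0];print(b,np.linalg.norm(q),np.degrees(np.arctan2(q[1],q[0])))"
```

```text
[ 0.60324498 -0.19576114] 0.09747320779822667 93.97385975348385
```

The ball's position gives a lever angle of about 0.43 rad, so the short lever is at its stop and was held for over 1 s. Releasing gently.

Call:
{"name": "carry_out", "arguments": {
  "rows": [
    [1, -0.1, 0, 0.02, 0],
    [1, -0.12, 0, 0.02, -0.5],
    [1, -0.15, 0, 0.03, -0.5],
    [1, -0.15, 0, 0.03, -0.6],
    [1, -0.15, 0, 0.03, -0.6],
    [1, -0.15, 0, 0.03, -0.6],
    [1, -0.15, 0, 0.03, -0.6],
    [1, -0.2, 0, 0.03, -0.5],
    [1, -0.2, 0, 0.03, -0.4],
    [1, -0.3, 0, 0.03, 0],
    [1, -0.3, 0, 0.03, 0],
    [1, -0.3, 0, 0, 0],
    [1, 0, 0, 0, 0]
  ]
}}

```text
time: 18.42
ee_pos: [0.5117, -0.2528, 0.1107]
eef_rot: [0.967, 0.227, -0.115, -0.021]
ft_force: [0.4, -0.9, -0.6]
width: 0.0006
```

```bash
python3 -c "
from k import *
tool('short')"
```

```text
t 18.4167 tcp [ 0.5117 -0.2528  0.1107] yaw 27.0 tilt 13.46 F [ 0.4 -0.9 -0.6]
along blade 0.0823 want 0.072 out of mid-plane 0.0671 polar deg 157.8
```

Call:
{"name": "carry_out", "arguments": {
  "rows": [
    [1, -0.3, 0, -0.5, 0],
    [1, -0.3, 0, -0.6, 0],
    [1, -0.3, 0, -0.6, 0],
    [1, -0.3, 0, -0.6, 0],
    [1, -0.3, 0, -0.6, 0],
    [1, -0.3, 0, -0.6, 0],
    [1, -0.3, 0, 0, 0],
    [1, -0.3, 0, 0, 0],
    [1, 0, 0, 0, 0],
    [1, 0, 0, 0, 0],
    [1, 0, 0, 0, 0],
    [1, 0, 0, 0, 0],
    [1, 0, 0, 0, 0],
    [1, 0, 0, 0, 0]
  ]
}}

```text
time: 19.58
ee_pos: [0.4696, -0.2842, 0.2412]
eef_rot: [0.967, 0.225, -0.115, -0.02]
ft_force: [-0.2, -0.0, 0.7]
width: 0.0003
```

```bash
python3 -c "
from k import *
tool('short');I=camera('top');cv2.imwrite('pics/f.png',I)
J=cv2.imread('pics/top0.png');d=cv2.absdiff(I,J).max(2)
for n,p in dict(dropper=(.57,.02,.03),lens_case=(.638,.165,.036),saline=(.697,-.197,.05),torch=(.747,.003,0),box=(.577,.455,.02),beaker=(.556,-.464,.04)).items():
    u,v=proj('top',np.array(p)).astype(int);print(n,d[v-20:v+20,u-20:u+20].mean().round(1),d[v-20:v+20,u-20:u+20].max())
"
```

```text
t 19.5833 tcp [ 0.4696 -0.2842  0.2412] yaw 26.8 tilt 13.37 F [-0.2 -0.   0.7]
along blade 0.0749 want 0.072 out of mid-plane 0.119 polar deg 176.4
dropper 10.7 17
lens_case 10.1 25
saline 9.9 27
torch 10.6 18
box 10.0 19
beaker 59.8 152
```

View pics/f.png

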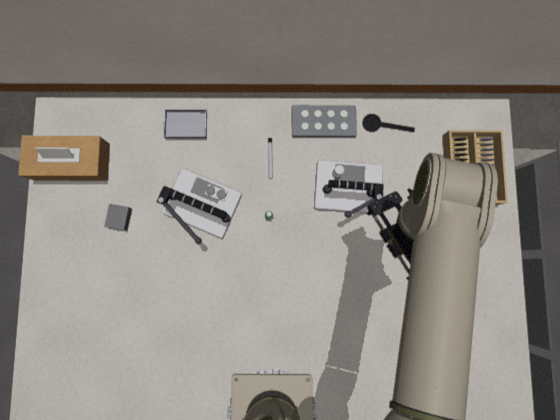

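Both levers are out: the balls show at (200,241) and (348,214), as at the start. The arm hides the beaker from above, so I'll check it with the scene camera and then hand in.

```bash
python3 -c "
from k import *
camera('scene');r=pinpoint('beaker','scene');print([(k['xy'],k['conf'],atz('scene',k['xy'],0).round(3)) for k in r[:1]])
print(np.round(read_state()['joint_vel'],3).max())
print(close_job())"
```

```text
[([102.8, 304.1], 0.91, array([ 0.549, -0.473,  0.   ]))]
0.001
the job is handed in; nothing more can be done
None
```

I pressed both levers in to their stops with the backs of the closed fingers, held each for over a second, let each spring back out, and handed the job in at about 20 s.

- **Long lever:** the force rose sharply at the stop, to 20 N horizontally, then I held it at about 10–12 N for about 1.3 s. The picture after release shows the lever fully out.
- **Short lever:** the force at the stop briefly reached about 27.5 N in total, close to the 30 N limit, then I held it at about 12–13 N horizontally for about 1.2 s. The ball's position in the picture put the lever at about 0.43 rad while it was held. After release it is back out.
- **Loose things:** the top camera shows no change around the dropper, lens case, saline, pen torch and box. The arm hid the beaker from above. The scene camera puts it within about 8 mm of its first reading, which is about as well as that camera can measure it.
- **End state:** the arm was at rest clear of everything, with less than 1 N on the wrist. I measured no contact with the bars, but there is no separate sensor for that.
- **What went off plan:** the tool tilted gradually while pressing, to about 13° at the end. The moves could not correct that tilt, but by my estimate the gripper stayed clear of the bars.

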